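Lock the processor's disc caddy with its click-stop cap

ROBOT

A 6-joint arm with a two-finger parallel gripper is mounted at the origin on the work surface. World frame = base frame: x ahead of the robot, y to its left, z up, the work surface at z = 0. Lengths are in mm, angles in rad, forces in N, time in s.
With the tool pointing down it reaches from about 350 to 875 mm from the base axis. Payload 4.2 kg.
Tool frame: the origin (TCP) lies between the finger pads; the fingertips stand 25 mm ahead of it and the grasp point (between the pads) lies 6 mm ahead of it; z points along the fingers, y is the line along which they close (so a half turn about z gives the same grasp; the last joint's range is limited). The gripper opens to 85 mm and grips with 20 to 120 N. Pads are 22 mm wide; open, the fingers measure 114 mm over their backs; the gripper's body (76 mm by 85 mm) begins 54 mm behind the grasp point. The pads swing forward as they close: fully open they stand 13 mm farther back than shut.
Start: joints at [1.558, 0.385, 0.008, 0, -1.194, -0.259], TCP at [167.759, 602.043, 256.312] pointing down, gripper open.
Joint ranges: [-3.14, 3.14], [-1.21, 2.06], [-1.07, 1.41], [-3.16, 2.05], [-2.99, -0.16], [-3.1, 3.1]. Speed limits (rad/s): [2.79, 2.79, 3.14, 3.14, 3.14, 3.14].

INTERFACE

Orientations are given as a unit quaternion [x, y, z, w].
In Python, from bench import arm gives the robot as it stands.
- The arm moves only by the shell command python3 -m pendant 'ROWS'. ROWS is JSON, a list of rows, each a list of 7 numbers: the shift along the tool's x, y, z in m, then the turn, a rotation vector about the tool's x, y, z in degrees, then the finger opening in m, from 0 to 0.0854. In form: [[x, y, z, wx, wy, wz, fingers], ...]. A call has 1 to 12 rows; each row shifts and turns the commanded pose from where the row before left it, along the tool's axes as they then stand; what a row does not reach is not made up. A row lasts 1/10 s, in which the tool goes at most 50 mm and 8.59 degrees, less where a joint would pass 70% of its speed; a pose out of reach is approached as far as the arm can. A call is refused whole if a number of a shift passes 0.05 or a number of a turn 8.59, either way. A call with a gripper value outside its range is refused whole. The fingers move at their own pace and stop on an object; the grip force is fixed at half the most. Time passes only in rows, so rows that do not move let the fingers close. It gives the time, the measured TCP pose, the force, the opening and the grip force at its end, in the units of the state.
- arm.read_state(): the state, without advancing time (a new reading comes with each control period).
- arm.get_image(name): name is "scene" or "top" or "wrist"; returns a dict with "image" (480x640x3 uint8, red, green, blue), "fx", "fy", "cx", "cy" (pixels), "xyz" and "rotation" of the camera in the world. Camera axes: x right, y down, z forward; pixel columns grow to the right and rows downward; lengths in mm; the calibration is good to about 2 mm. A picture is of the moment at which its call begins. There is no depth.
- arm.job_done(): hands the job in; it is judged then, once.
The state is a dict: "clock": time; "joints": joint angles; "joint_vel": joint speeds; "joint_efforts": joint torques, N m; "position": TCP position; "ee_rot": TCP orientation; "contact_force": force on the tool from outside, world axes, zero at the start; "wrist_torque": the same for the moment, N m; "gripper_width": finger opening in mm; "grasp_force": force on a finger pad.
Only numpy, scipy, OpenCV 4.12 (cv2) and the standard library are available. Lean on these libraries where they do the work, as an engineer would, in place of code of your own. Each camera call takes 0.05 s, during which the arm holds its last target. There are 200 camera calls.

TASK

Lock the slicing discs on their caddy: put the ribbed black click cap on the caddy's steel stub, press it gently down against the spring so that its socket takes the square, and keeping it pressed turn it clockwise until its ratchet slips with one click. Stop at that first click (no second one), never push down harder than about 20 N, then let go and leave the cap standing on the stub, without shoving the other things on the counter about.

Things in the scene. Friction and masses are not known exactly. Their poses are not given: they have to be found in the camera images.
- cap: loose black plastic click cap, upright: round shell 62 mm across, 25 mm high, open below, with a straight grip rib across its top (56 mm long along the cap's x, 14 mm thick along y, from 25 to 49 mm above the underside). Origin: centre of the underside, z up. About 0.14 kg. A ratchet of 16 teeth joins the shell to a socket ring inside
- socket (a point): centre of the cap's square socket ring at its mouth, inside the shell, 4 mm above the cap's underside; z up. The hole is 22.5 mm square, sides along this point's x and y (parallel to the cap's while the ratchet reads 0), and runs 14 mm up. Pressed on the plate, the cap's rim drags: about 0.1 N m on top of the ratchet's torque
- ratchet (a joint): slip of the cap's shell against its socket ring, clockwise from above (rad). 0 at first and while the ring turns with the shell; at rest 0.393 after one click, 0.785 after two. It holds up to about 0.3 N m; as the shell is turned on, the torque on the hand peaks, falls back to the drag on the tooth's crest (0.196; next 0.589), then the shell springs on to the next rest
- caddy: fixed round white disc caddy, foot 150 mm across, two steel slicing discs 140 mm across on it, a white head 72 mm across at the top. Origin: centre of the underside, on the counter. The stub stands on its vertical axis, with the sprung plate round it
- plate: flat steel ring round the stub, 72 mm outside, 42 mm inside, 4 mm thick, on which the cap's rim sits. Origin: centre of its underside. Its top is 113 mm above the counter when free; its spring yields from 4 N and is 8 mm down (top at 105 mm) at 14 N, where it stops hard. Raised, it holds the socket 2 mm clear of the square, so the cap just spins; fully down, the socket is 6 mm over the square
- stub_tip (a point): top centre of the upright steel stub on the caddy, 123 mm above the counter; x and y along the square's sides. From the top: a round pin 19 mm across, 8 mm long, its end tapered, then a 20 mm square (top at 115 mm). A socket out of line with the square (any quarter turn fits; play 0.13 rad either way) rests on its corners, 6 mm above home
- stub_foot (a point): foot of the square on the stub's axis, 101 mm above the counter, turning with the stub. The stub turns stiffly (0.03 N m) clockwise, by 0.3 to 1.1 rad before a hard stop; how far differs each time and cannot be seen, and only at the stop does the ratchet slip
- bowl: clear glass bowl, 150 mm across, 60 mm high; origin at the centre of its underside. Bystander
- whisk: steel whisk lying down, 245 mm long along its x, up to 46 mm wide; origin near its middle, at its underside. Bystander
- scoop: teal silicone scoop lying down, 160 mm long along its x, handle to -x, 42 mm wide, 26 mm high; origin under the root of the handle. Bystander, between the two working places
- lid: plain flat black lid, 110 mm across with a small round knob, 27 mm high: not the cap. Origin: centre of its underside. Bystander
- jar: glass jar, 64 mm across, 90 mm high; origin at the centre of its underside. Bystander
- cup: steel cup, 76 mm across, 60 mm high; origin at the centre of its underside. Bystander
- spatula: spatula lying down, 260 mm long along its x; origin at its underside. Bystander
Mind the look-alikes: they are no part of the job. What is shaped like the cap but red is not meant.

How it is judged:
By the outcome, as a careful person would: the job done as asked, in the order asked, and still so for the second after the job is handed in, with the robot touching nothing.
It also fails if it takes over 70 s, if anything falls off the work surface, if the arm or the gripper's body presses on something with over 40 N, if the wrist force passes 120 N, or if a joint passes its speed limit or range.

## Working session

There is one attempt and no reset: what is moved stays moved. The work goes in short steps, Python scripts to look and compute and a shell command to move; the robot and the scene stay as the last step left them, time stands still between calls to the robot, and variables do not carry over. Pictures are saved under pics/ and viewed, at most 10 in all, crops included, and the job is handed in when it is done.

```bash
ls; mkdir -p pics; python3 - <<'E'
from bench import arm
import cv2,numpy as np
for n in ("scene","top"):
    d=arm.get_image(n); cv2.imwrite(f"pics/{n}0.png",d["image"][:,:,::-1])
    print(n,d["fx"],d["fy"],d["cx"],d["cy"],d["xyz"],np.round(d["rotation"],4).tolist())
print(arm.read_state())
E
```

```text
pics
scene 475.76420435776885 475.76420435776885 325.1179728792889 232.35624394564792 [1091.06799918  737.29789893  692.8904064 ] [0.2521, 0.8411, -0.4557, -0.1459]
top 474.28457323527897 474.28457323527897 322.3434931661899 237.756018573079 [ 429.38414781   23.03105731 1400.77790879] [0.7075, -0.7048, 0.0456, -0.0268]
{'clock': 0.1, 'joints': array([ 1.55760648e+00,  3.85481513e-01,  6.78515748e-03, -4.25626668e-04,
       -1.19402209e+00, -2.58599003e-01]), 'joint_vel': array([ 0.00058823, -0.00103125,  0.00279279,  0.00179628, -0.00134655,
       -0.00017926]), 'joint_efforts': array([-1.11073063e-03, -3.93319702e+01,  1.88929921e+01,  4.19797540e+00,
       -2.59665117e-03,  4.78796352e-06]), 'position': array([167.6415797 , 601.61172735, 255.34007849]), 'ee_rot': array([ 9.90769440e-01, -1.35554246e-01, -7.86925358e-05,  9.78044536e-04]), 'contact_force': array([ 0.52153238, -0.31000524,  0.49224442]), 'wrist_torque': array([-0.01567878, -0.00935517,  0.04511804]), 'grasp_force': 0.0, 'gripper_width': 85.22102893535964}
```

View pics/top0.png

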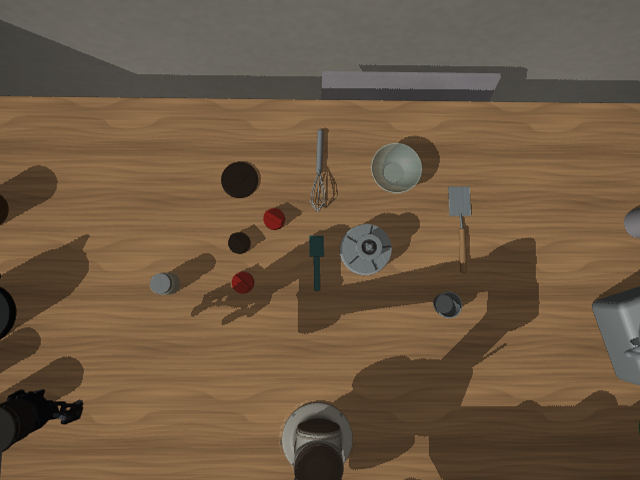

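View pics/scene0.png

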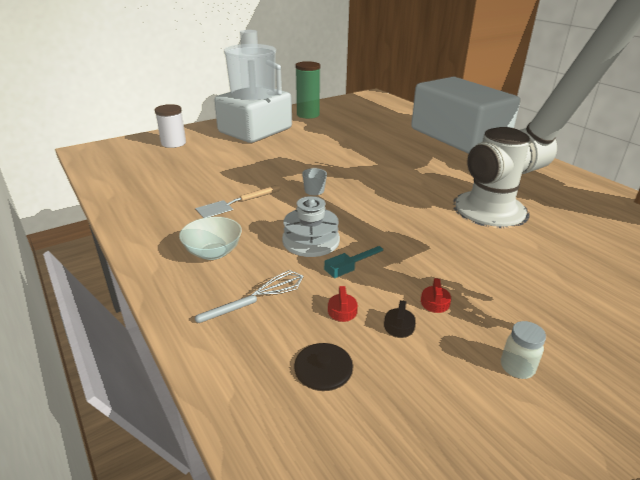

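The top view shows the black cap at (239,243). Things it could be taken for are the red caps at (274,219) and (242,283) and the flat black lid at (240,180). The caddy is at (367,248). In the scene view the black cap with its rib is at (400,320). I choose the small black one with the rib and check it in a close crop.

```bash
cat > h.py <<'E'
import numpy as np,cv2
from scipy.spatial.transform import Rotation as R
def ray(d,px):
    v=np.array([(px[0]-d["cx"])/d["fx"],(px[1]-d["cy"])/d["fy"],1.0])
    return np.array(d["xyz"]),R.from_quat(d["rotation"]).as_matrix()@v
def cast(d,px,z):
    o,v=ray(d,px); return o+v*(z-o[2])/v[2]
def proj(d,p):
    c=R.from_quat(d["rotation"]).as_matrix().T@(np.array(p)-d["xyz"])
    return np.array([d["cx"]+d["fx"]*c[0]/c[2],d["cy"]+d["fy"]*c[1]/c[2]])
E
python3 - <<'E'
from bench import arm
from h import *
t=arm.get_image("top"); s=arm.get_image("scene")
g=t["image"].max(2)
def blob(img,c,th,r=25):
    g=img.max(2); m=(g<th).astype(np.uint8); x,y=c
    w=np.zeros_like(m); w[y-r:y+r,x-r:x+r]=m[y-r:y+r,x-r:x+r]
    n,l,st,ce=cv2.connectedComponentsWithStats(w); i=l[y,x]; return st[i],ce[i]
for th in (35,45,55):
    st,ce=blob(t["image"],(239,243),th); print(th,st,ce,cast(t,ce,25))
print("caddy guess",cast(t,(369,247),123),cast(t,(366,249),0))
a=cv2.resize(t["image"][223:263,219:259],(390,390),interpolation=cv2.INTER_CUBIC)
a=np.clip(a.astype(float)*2.5,0,255).astype(np.uint8)
b=cv2.resize(t["image"][228:268,349:389],(390,390),interpolation=cv2.INTER_CUBIC)
c=np.hstack([a,b]); cv2.imwrite("pics/c1.png",c[:,:,::-1])
E
```

```text
35 [229 233  21  21 345] [238.89275362 242.75652174] [555.07575097 228.68885955  25.        ]
45 [228 232  22  22 365] [238.89863014 242.6109589 ] [555.49973602 228.68050641  25.        ]
55 [228 232  23  22 374] [239.05080214 242.5802139 ] [555.59142104 228.24289519  25.        ]
caddy guess [ 536.28384938 -137.3816437   123.        ] [ 540.57271802 -143.84019839    0.        ]
```

View pics/c1.png

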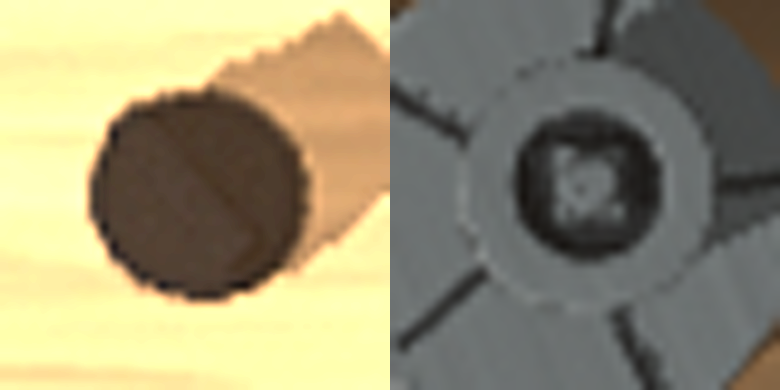

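The crop's left side shows the black cap with its straight rib running at about 45° in the image, so it is the right one. The right side shows the stub's square, nearly aligned with the image, at top pixel (369,247). I move over the cap for a wrist view.

```bash
cat >> h.py <<'E'
def plan(st,tgt,yaw=None):
    M=R.from_quat(st["ee_rot"]); m=M.as_matrix()
    print("clk %.2f pos %s yaw %.4f F %s T %s w %.1f g %.1f j6 %.2f tilt %s"%(st["clock"],np.round(st["position"],1),np.arctan2(m[1,0],m[0,0]),np.round(st["contact_force"],1),np.round(st["wrist_torque"],2),st["gripper_width"],st["grasp_force"],st["joints"][5],np.round(m[:2,2],4)))
    print("shift tool mm",np.round(M.inv().apply(np.array(tgt)-st["position"]),1))
    if yaw is not None:
        c,s=np.cos(yaw),np.sin(yaw); W=R.from_matrix(np.array([[c,s,0],[s,-c,0],[0,0,-1]]))
        print("turn deg",np.round(np.degrees((M.inv()*W).as_rotvec()),2))
E
python3 -m pendant '[[0.04,0.0215,0,0,0,0,0.085],[0.04,0.0215,0,0,0,0,0.085],[0.04,0.0215,0,0,0,0,0.085],[0.04,0.0215,0,0,0,0,0.085],[0.04,0.0215,0,0,0,0,0.085],[0.04,0.0215,0,0,0,0,0.085],[0.04,0.0215,0,0,0,0,0.085],[0.04,0.0215,0,0,0,0,0.085],[0.04,0.0215,0,0,0,0,0.085],[0.04,0.0215,0,0,0,0,0.085],[0.04,0.0215,0,0,0,0,0.085],[0.034,0.02,0,0,0,0,0.085]]'
python3 -m pendant '[[0,0,0,0,0,-8,0.085],[0,0,0,0,0,-8,0.085],[0,0,0,0,0,-8,0.085],[0,0,0,0,0,-8,0.085],[0,0,0,0,0,-8,0.085],[0,0,0,0,0,-8,0.085],[0,0,0,0,0,-8,0.085],[0,0,0,0,0,-5,0.085]]'
python3 - <<'E'
from bench import arm
from h import *
w=arm.get_image("wrist"); cv2.imwrite("pics/w1.png",w["image"][:,:,::-1])
print(w["fx"],w["cx"],w["cy"],w["xyz"],w["rotation"],"cap px",proj(w,(555,228,37)))
plan(arm.read_state(),(555,228,250),.785)
E
```

```text
clock: 1.4
position: [556.8, 226.0, 256.1]
ee_rot: [0.991, -0.136, -0.0, 0.0]
contact_force: [0.6, 0.7, 0.2]
gripper_width: 84.8
grasp_force: 0.0
clock: 2.2
position: [555.3, 227.6, 256.0]
ee_rot: [0.922, 0.388, -0.0, 0.0]
contact_force: [-0.7, 0.2, 0.2]
gripper_width: 84.8
grasp_force: 0.0
412.8692218504425 314.688450630691 239.31100532190578 [602.12158557 275.31086065 374.15767428] [ 0.91812655 -0.37332905 -0.05048268  0.12296564] cap px [314.17367913 209.89409803]
clk 2.25 pos [555.3 227.7 256. ] yaw 0.7987 F [-0.1 -0.3  0. ] T [0.03 0.07 0.01] w 84.9 g 0.0 j6 1.71 tilt [-0.0006 -0.0002]
shift tool mm [ 0.  -0.5  6. ]
turn deg [-0.02  0.03  0.79]
```

View pics/w1.png

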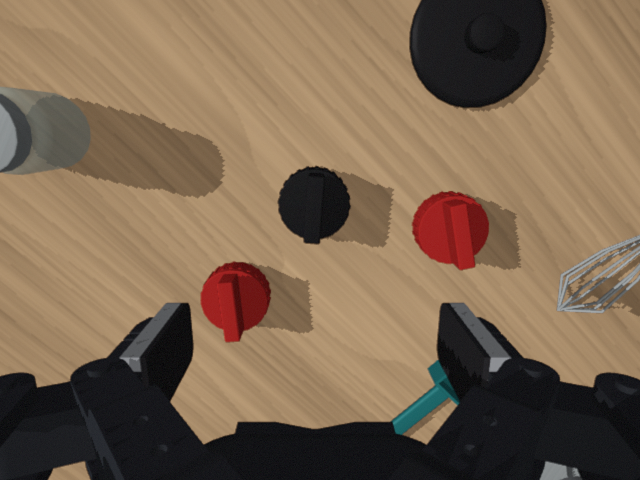

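The wrist view shows the black cap at (314,205) with its rib nearly vertical in the image. The red caps are at (236,300) and (451,230), and the lid is at the top right. I enlarge the cap to measure its rib.

```bash
python3 - <<'E'
import cv2,numpy as np
im=cv2.imread("pics/w1.png")[160:250,270:360].astype(float)
a=np.clip(im*3.5,0,255).astype(np.uint8)
cv2.imwrite("pics/c2.png",cv2.resize(a,(600,600),interpolation=cv2.INTER_CUBIC))
g=im.mean(2)
for r in range(10,86,6): print(160+r,np.round(g[r,30:62]).astype(int).tolist())
E
```

```text
170 [23, 27, 20, 14, 19, 25, 29, 27, 26, 26, 26, 30, 28, 30, 31, 31, 26, 29, 29, 25, 23, 26, 17, 18, 22, 21, 25, 22, 27, 64, 93, 97]
176 [29, 29, 28, 29, 28, 29, 29, 28, 26, 25, 24, 20, 21, 19, 23, 21, 18, 19, 19, 17, 15, 11, 17, 11, 13, 26, 27, 24, 22, 22, 25, 27]
182 [30, 31, 30, 29, 27, 31, 28, 26, 24, 31, 29, 29, 30, 31, 31, 28, 27, 30, 28, 27, 28, 27, 26, 22, 17, 18, 22, 23, 21, 20, 18, 21]
188 [29, 27, 30, 28, 29, 30, 26, 28, 27, 28, 30, 30, 27, 28, 28, 30, 27, 29, 28, 29, 27, 27, 26, 18, 16, 19, 15, 19, 20, 14, 20, 24]
194 [28, 24, 29, 28, 31, 29, 25, 26, 28, 32, 27, 29, 28, 30, 30, 30, 32, 24, 29, 26, 26, 26, 20, 19, 18, 19, 23, 23, 18, 18, 21, 20]
200 [29, 24, 29, 28, 26, 27, 27, 26, 28, 28, 30, 29, 29, 30, 28, 31, 28, 27, 28, 30, 27, 25, 15, 19, 19, 20, 23, 19, 21, 20, 17, 19]
206 [25, 27, 28, 25, 28, 25, 29, 28, 27, 31, 30, 27, 28, 27, 28, 27, 28, 29, 27, 28, 28, 20, 23, 19, 20, 21, 17, 17, 18, 21, 16, 22]
212 [28, 29, 26, 28, 27, 28, 28, 26, 29, 28, 27, 29, 24, 26, 28, 25, 27, 28, 29, 28, 26, 19, 17, 17, 16, 16, 21, 17, 18, 21, 20, 21]
218 [25, 26, 27, 29, 26, 29, 29, 26, 30, 32, 27, 27, 27, 27, 27, 22, 26, 27, 27, 27, 22, 12, 19, 17, 19, 18, 18, 20, 16, 21, 19, 20]
224 [29, 24, 26, 25, 24, 29, 30, 31, 28, 27, 30, 25, 25, 27, 26, 25, 28, 27, 25, 21, 20, 16, 17, 18, 20, 17, 19, 20, 15, 19, 21, 15]
230 [25, 28, 24, 25, 25, 31, 26, 27, 24, 27, 29, 27, 27, 30, 23, 27, 25, 26, 26, 22, 14, 13, 15, 16, 22, 20, 16, 17, 15, 20, 20, 14]
236 [48, 33, 31, 25, 27, 25, 27, 28, 26, 25, 27, 25, 24, 25, 25, 23, 25, 27, 26, 18, 18, 15, 20, 13, 19, 24, 29, 31, 42, 63, 70, 89]
242 [139, 141, 142, 115, 77, 48, 32, 29, 31, 29, 25, 27, 26, 25, 27, 23, 23, 25, 19, 42, 107, 132, 138, 138, 137, 137, 138, 138, 137, 138, 138, 137]
```

View pics/c2.png

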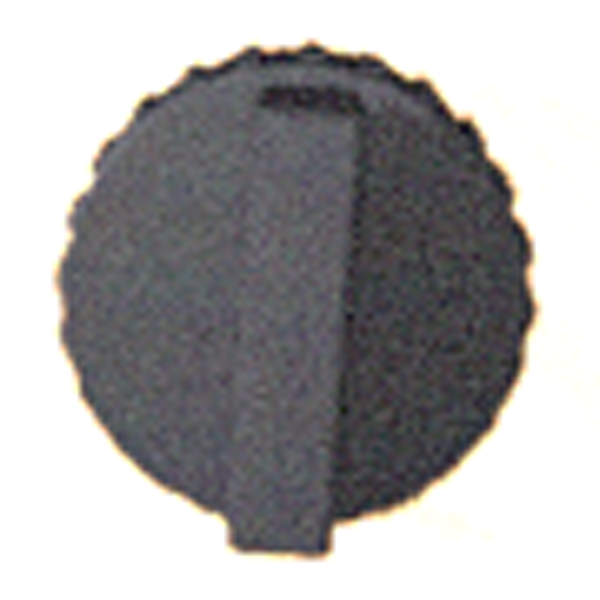

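```bash
python3 - <<'E'
from bench import arm
from h import *
w=arm.get_image("wrist"); t=arm.get_image("top")
rt,rb,lb,lt=[cast(w,p,49)[:2] for p in ((323.3,176.8),(319.2,243.2),(304.5,242.5),(309,176.5))]
print(rt,rb,lb,lt,"len",np.hypot(*(rt-rb)),"wid",np.hypot(*(rb-lb)))
d=rt-rb; d2=lt-lb; print("ang",np.arctan2(d[1],d[0]),np.arctan2(d2[1],d2[0]))
print("centre",(rt+rb+lb+lt)/4)
g=w["image"].max(2); m=((g<60)*1).astype(np.uint8); n,l,s,c=cv2.connectedComponentsWithStats(m); i=l[205,310]; print(s[i])
# shell left/right extreme at z~20
x0,y0,ww,hh=s[i][:4]
ys,xs=np.where(l==i); L=(xs.min(),ys[xs==xs.min()].mean()); Rr=(xs.max()+1,ys[xs==xs.max()].mean())
a,b=cast(w,L,22),cast(w,Rr,22); print(a,b,np.linalg.norm(a-b),(a+b)/2)
for p in ((274,219),(242,283)): print(cast(t,p,35))
E
```

```text
[580.2037107  243.61838693] [540.30635683 206.94737677] [532.09226881 215.75470225] [572.32613608 251.5977264 ] len 54.19005288384862 wid 12.043264686688763
ang 0.7432863028561928 0.7277462629288016
centre [556.23211811 229.47954809]
[ 279  166   72   78 4101]
[534.14852666 250.2211342   22.        ] [578.15227195 206.15288363  22.        ] 62.27632220470924 [556.15039931 228.18700892  22.        ]
[623.82486812 127.24239936  35.        ]
[438.84520201 216.01695683  35.        ]
```

The sizes agree: rib 54×12 mm and shell 62 mm. The cap is at (556,229) and its rib yaw is 0.743. Now I descend.

```bash
python3 -m pendant '[[0,0,0,0,0,3.2,0.045],[0.0014,-0.0005,0.03,0,0,0,0.045],[0,0,0.04,0,0,0,0.045],[0,0,0.04,0,0,0,0.045],[0,0,0.035,0,0,0,0.045],[0,0,0.025,0,0,0,0.045],[0,0,0.02,0,0,0,0.045],[0,0,0.012,0,0,0,0.045],[0,0,0,0,0,0,0.045]]' && python3 -m pendant '[[0,0,0,0,0,0,0],[0,0,0,0,0,0,0],[0,0,0,0,0,0,0],[0,0,0,0,0,0,0],[0,0,0,0,0,0,0],[0,0,0,0,0,0,0]]'
python3 - <<'E'
from bench import arm
from h import *
plan(arm.read_state(),(556,229,54),.743)
E
```

```text
clock: 3.25
position: [555.4, 228.4, 52.6]
ee_rot: [0.933, 0.36, -0.002, 0.0]
contact_force: [-0.4, -0.4, -0.8]
gripper_width: 44.7
grasp_force: 0.0
clock: 3.85
position: [557.1, 229.7, 55.9]
ee_rot: [0.933, 0.36, 0.002, -0.0]
contact_force: [-1.3, 0.3, 6.1]
gripper_width: 12.4
grasp_force: 61.3
clk 3.85 pos [557.1 229.7  55.9] yaw 0.7375 F [-1.3  0.3  6.1] T [ 0.08  0.22 -0.  ] w 12.4 g 61.3 j6 1.65 tilt [0.0027 0.0015]
shift tool mm [-1.3 -0.2  1.9]
turn deg [ 0.04 -0.17 -0.32]
```

```bash
python3 -m pendant '[[0,0,-0.01,0,0,0,0],[0,0,-0.03,0,0,0,0],[0,0,-0.035,0,0,0,0],[0,0,-0.035,0,0,0,0],[0,0,-0.035,0,0,0,0],[0,0,-0.03,0,0,0,0]]' && python3 -m pendant '[[-0.02,0.01,0,0,0,0,0],[-0.035,0.019,0,0,0,0,0],[-0.035,0.019,0,0,0,0,0],[-0.035,0.019,0,0,0,0,0],[-0.035,0.019,0,0,0,0,0],[-0.035,0.019,0,0,0,0,0],[-0.035,0.019,0,0,0,0,0],[-0.035,0.019,0,0,0,0,0],[-0.035,0.019,0,0,0,0,0],[-0.028,0.015,0,0,0,0,0],[-0.016,0.008,0,0,0,0,0]]' && python3 -m pendant '[[0,0,0,0,0,8.45,0],[0,0,0,0,0,8.45,0],[0,0,0,0,0,8.45,0],[0,0,0,0,0,8.45,0],[0,0,0,0,0,8.45,0],[0,0,0,0,0,0,0],[0,0,0,0,0,0,0]]'
python3 - <<'E'
from bench import arm
from h import *
w=arm.get_image("wrist"); cv2.imwrite("pics/w2.png",w["image"][:,:,::-1])
print(proj(w,(537,-138,123)),w["xyz"])
s=arm.read_state();plan(s,(427,-138,230),0); print(s["joints"])
E
```

```text
clock: 4.45
position: [555.8, 228.7, 231.3]
ee_rot: [0.933, 0.36, 0.0, -0.0]
contact_force: [-0.0, -0.4, -1.6]
gripper_width: 12.5
grasp_force: 60.2
clock: 5.55
position: [423.8, -140.9, 229.2]
ee_rot: [0.933, 0.359, -0.001, -0.0]
contact_force: [0.0, 0.3, -1.2]
gripper_width: 12.4
grasp_force: 60.3
clock: 6.25
position: [425.3, -139.1, 229.3]
ee_rot: [1.0, 0.001, -0.0, -0.0]
contact_force: [-0.2, 0.1, -1.7]
gripper_width: 12.6
grasp_force: 60.2
[313.38485898  32.5241918 ] [ 492.27138255 -139.21929285  347.39589726]
clk 6.30 pos [ 425.5 -139.1  229.3] yaw 0.0020 F [-0.  -0.4 -1.8] T [-0.04  0.01 -0.01] w 12.9 g 60.2 j6 1.52 tilt [-0.0004  0.0002]
shift tool mm [ 1.6 -1.1 -0.7]
turn deg [-0.01  0.02  0.12]
[ 4.88550879e-02  1.04005480e-01 -4.45889267e-01 -2.25515635e-04
 -1.02125982e+00  1.52410639e+00]
```

View pics/w2.png

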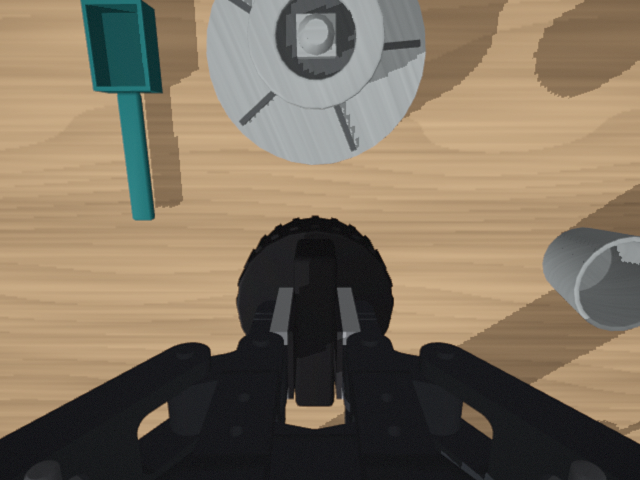

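The wrist view shows the stub square at about (316,35), looking nearly aligned with the image axes, and the held cap at (315,290). I enlarge the stub to measure it.

```bash
python3 - <<'E'
import cv2,numpy as np
im=cv2.imread("pics/w2.png")[0:80,276:356]
cv2.imwrite("pics/c3.png",cv2.resize(im,(600,600),interpolation=cv2.INTER_CUBIC))
E
```

```text
(no output)
```

View pics/c3.png

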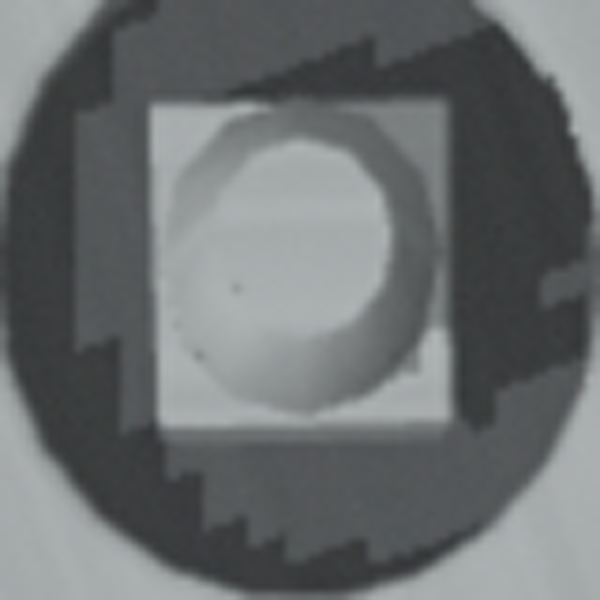

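```bash
python3 - <<'E'
from bench import arm
from h import *
w=arm.get_image("wrist"); t=arm.get_image("top")
q=np.array([cast(w,(276+a/7.5-.4,b/7.5-.4),115)[:2] for a,b in ((150,100),(450,98),(455,425),(158,428))])
print(q,q.mean(0)); e=np.roll(q,-1,0)-q; print("sides",np.hypot(*e.T),"ang",[(np.arctan2(v[1],v[0])+np.pi/4)%(np.pi/2)-np.pi/4 for v in e])
print("pin top c",cast(w,(276+297/7.5-.4,240/7.5-.4),123))
# top view: plate outer circle
g=cv2.cvtColor(t["image"],cv2.COLOR_RGB2GRAY)
print("top sq",cast(t,(349+587/9.75-390/9.75-.4,228+187/9.75-.4),115), "plate", cast(t,(349+(587-390)/9.75-.4,228+183/9.75-.4),113))
# held cap shell: left/right extremes, front
d=w["image"].max(2)[210:330]
row=lambda y:np.where((d[y-210]<60)[200:430])[0]
ext=[(y,200+row(y).min(),200+row(y).max()) for y in range(280,312,4)]; print(ext)
s=arm.read_state()["position"]; 
for y,a,b in ext: 
    A,B=cast(w,(a,y),s[2]-55.9+20),cast(w,(b+1,y),s[2]-55.9+20); print(np.round(A-s,1)[:2],np.round(B-s,1)[:2],round((A+B)[1]/2-s[1],2))
col=np.where(w["image"].max(2)[200:260,312]<60)[0].min()+200
print("front",col,cast(w,(314,col),s[2]-55.9+4)-s,cast(w,(314,col),s[2]-55.9+22)-s)
E
```

```text
[[ 547.77404667 -128.96339508]
 [ 547.9494312  -149.25990943]
 [ 527.49989035 -149.94316249]
 [ 527.24983575 -129.33087167]] [ 537.61830099 -139.37433467]
sides [20.2972721  20.46095198 20.61380751 20.5275004 ] ang [np.float64(0.008640901001234713), np.float64(0.033399232961230485), np.float64(0.01213073937719411), np.float64(0.01790262890471428)]
pin top c [ 537.55747636 -138.95006438  123.        ]
top sq [ 537.55422447 -137.85737919  115.        ] plate [ 538.8472868  -138.11621748  113.        ]
[(280, np.int64(239), np.int64(390)), (284, np.int64(238), np.int64(391)), (288, np.int64(240), np.int64(390)), (292, np.int64(239), np.int64(390)), (296, np.int64(238), np.int64(391)), (300, np.int64(237), np.int64(392)), (304, np.int64(238), np.int64(392)), (308, np.int64(238), np.int64(391))]
[ 7.7 30.1] [  7.9 -30.3] -0.1
[ 6.  30.6] [  6.2 -30.8] -0.11
[ 4.3 29.9] [  4.5 -30.5] -0.31
[ 2.5 30.3] [  2.8 -30.6] -0.12
[ 0.8 30.8] [  1.  -31.1] -0.13
[-0.9 31.3] [ -0.7 -31.6] -0.13
[-2.7 31. ] [ -2.4 -31.7] -0.34
[-4.4 31.1] [ -4.2 -31.4] -0.14
front 217 [ 29.89535844   0.39605809 -51.9       ] [ 33.79678893   0.34486608 -33.9       ]
```

The square is consistent: sides about 20.4 mm against 20, centre (537.6,−139.2), yaw 0.018. The held cap sits about −1.4 mm along tool x from the TCP. I move over the stub.

```bash
python3 -m pendant '[[0.025,0,0,0,0,-1,0],[0.03,0,0,0,0,0,0],[0.03,0,0,0,0,0,0],[0.02,0,0,0,0,0,0],[0.0085,-0.0002,0,0,0,0,0],[0,0,0.025,0,0,0,0],[0,0,0.02,0,0,0,0],[0,0,0.003,0,0,0,0],[0,0,0,0,0,0,0]]'
python3 - <<'E'
from bench import arm
from h import *
plan(arm.read_state(),(539,-139,180),0.018)
E
```

```text
clock: 7.3
position: [538.7, -137.6, 181.2]
ee_rot: [1.0, 0.009, -0.001, 0.0]
contact_force: [1.1, -1.0, -0.3]
gripper_width: 12.3
grasp_force: 60.2
clk 7.30 pos [ 538.7 -137.6  181.2] yaw 0.0176 F [ 1.1 -1.  -0.3] T [-0.    0.02  0.01] w 12.3 g 60.2 j6 1.55 tilt [-0.0014 -0.0003]
shift tool mm [0.2 1.4 1.2]
turn deg [ 0.02  0.08 -0.02]
```

```bash
python3 -m pendant '[[0.0002,0.0012,0,0,0,0,0],[0,0,0.002,0,0,0,0],[0,0,0.002,0,0,0,0],[0,0,0.002,0,0,0,0],[0,0,0.001,0,0,0,0],[0,0,0,0,0,0,0]]'
python3 - <<'E'
from bench import arm
from h import *
plan(arm.read_state(),(539,-139,172),0.018)
E
```

```text
clock: 7.9
position: [539.4, -138.7, 174.2]
ee_rot: [1.0, 0.009, -0.0, 0.0]
contact_force: [0.3, -0.0, -1.2]
gripper_width: 12.7
grasp_force: 60.2
clk 7.90 pos [ 539.4 -138.7  174.2] yaw 0.0171 F [ 0.3 -0.  -1.2] T [-0.03 -0.04 -0.01] w 12.7 g 60.2 j6 1.55 tilt [-0.0004 -0.    ]
shift tool mm [-0.4  0.3  2.2]
turn deg [ 0.    0.02 -0.05]
```

```bash
python3 -m pendant '[[0,0,0.001,0,0,0,0],[0,0,0.001,0,0,0,0],[0,0,0.001,0,0,0,0],[0,0,0.001,0,0,0,0],[0,0,0,0,0,0,0]]'; python3 -m pendant '[[0,0,0.001,0,0,0,0],[0,0,0.001,0,0,0,0],[0,0,0,0,0,0,0]]'
python3 - <<'E'
from bench import arm
from h import *
plan(arm.read_state(),(539,-139,169),0.018)
s=arm.get_image("scene"); p=proj(s,(538,-139,125)); x,y=map(int,p); print(x,y)
cv2.imwrite("pics/s1.png",cv2.resize(s["image"][y-70:y+50,x-70:x+70],(700,600),interpolation=cv2.INTER_CUBIC)[:,:,::-1])
E
```

```text
clock: 8.4
position: [539.4, -138.7, 170.1]
ee_rot: [1.0, 0.009, -0.0, -0.0]
contact_force: [0.4, -0.4, -1.4]
gripper_width: 12.3
grasp_force: 60.2
clock: 8.7
position: [539.6, -138.7, 168.8]
ee_rot: [1.0, 0.009, 0.0, 0.0]
contact_force: [-1.0, 1.6, 1.5]
gripper_width: 12.7
grasp_force: 60.7
clk 8.70 pos [ 539.6 -138.7  168.8] yaw 0.0173 F [-1.   1.6  1.5] T [ 0.2   0.36 -0.02] w 12.7 g 60.7 j6 1.55 tilt [ 0.0003 -0.0002]
shift tool mm [-0.6  0.3 -0.2]
turn deg [ 0.01 -0.02 -0.04]
309 198
```

```bash
python3 -m pendant '[[-0.0004,-0.0003,0.001,0,0,0,0],[0,0,0.001,0,0,0,0],[0,0,0,0,0,0,0]]'; python3 -m pendant '[[0,0,0.001,0,0,0,0],[0,0,0.001,0,0,0,0],[0,0,0,0,0,0,0]]'
python3 - <<'E'
from bench import arm
from h import *
plan(arm.read_state(),(539,-139,160.9),0.018)
E
```

```text
clock: 9.05
position: [539.6, -138.6, 166.9]
ee_rot: [1.0, 0.009, 0.001, 0.0]
contact_force: [-1.0, -0.4, 4.3]
gripper_width: 12.5
grasp_force: 60.9
clock: 9.35
position: [539.6, -138.6, 165.1]
ee_rot: [1.0, 0.009, 0.001, 0.0]
contact_force: [-1.7, 0.2, 6.7]
gripper_width: 12.6
grasp_force: 61.2
clk 9.35 pos [ 539.6 -138.6  165.1] yaw 0.0175 F [-1.7  0.2  6.7] T [-0.24  0.43  0.03] w 12.6 g 61.2 j6 1.55 tilt [ 0.0013 -0.0007]
shift tool mm [-0.6  0.4  4.2]
turn deg [ 0.04 -0.07 -0.03]
```

```bash
python3 -m pendant '[[-0.0005,0,0.001,0,0,0,0],[0,0,0.001,0,0,0,0],[0,0,0.001,0,0,0,0],[0,0,0,0,0,0,0]]'
python3 - <<'E'
from bench import arm
from h import *
plan(arm.read_state(),(539,-139,160.9),0.018)
E
```

```text
clock: 9.75
position: [539.5, -138.6, 162.8]
ee_rot: [1.0, 0.009, 0.001, 0.0]
contact_force: [-1.2, 0.5, 8.4]
gripper_width: 12.8
grasp_force: 61.7
clk 9.75 pos [ 539.5 -138.6  162.8] yaw 0.0177 F [-1.2  0.5  8.4] T [-0.06  0.46 -0.06] w 12.8 g 61.7 j6 1.55 tilt [ 0.0025 -0.0008]
shift tool mm [-0.5  0.4  1.9]
turn deg [ 0.05 -0.14 -0.02]
```

View pics/s1.png

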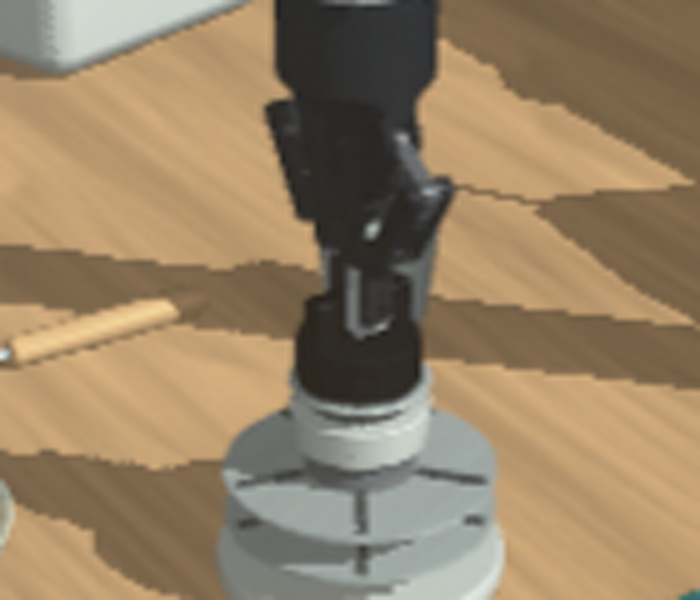

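The scene crop shows the cap seated on the head, upright in the grip. I press the last 1.5 mm and write a torque checker to chain between the turning moves.

```bash
cat > chk.py <<'E'
import sys
from bench import arm
from h import *
s=arm.read_state(); m=R.from_quat(s["ee_rot"]).as_matrix()
print("t %.2f yaw %.4f Tz %.3f Fz %.1f Fxy %s pos %s"%(s["clock"],np.arctan2(m[1,0],m[0,0]),s["wrist_torque"][2],s["contact_force"][2],np.round(s["contact_force"][:2],1),np.round(s["position"],1)))
sys.exit(abs(s["wrist_torque"][2])>float(sys.argv[1]) or s["contact_force"][2]>17)
E
python3 -m pendant '[[0,0,0.001,0,0,0,0],[0,0,0.001,0,0,0,0],[0,0,0,0,0,0,0]]' >/dev/null; python3 chk.py 9
python3 -m pendant '[[0,0.00005,0,0,0,2,0],[0,0.00005,0,0,0,2,0],[0,0,0,0,0,0,0]]' >/dev/null; python3 chk.py 0.2 && python3 -m pendant '[[0,0.00005,0,0,0,2,0],[0,0.00005,0,0,0,2,0],[0,0,0,0,0,0,0]]' >/dev/null; python3 chk.py 0.2
```

```text
t 10.05 yaw 0.0178 Tz 0.008 Fz 11.4 Fxy [-2.8  0.3] pos [ 539.5 -138.6  161.2]
t 10.35 yaw -0.0517 Tz 0.073 Fz 11.3 Fxy [-1.9 -1.6] pos [ 539.5 -138.9  161.3]
t 10.35 yaw -0.0517 Tz 0.073 Fz 11.3 Fxy [-1.9 -1.6] pos [ 539.5 -138.9  161.3]False
False
False
```

```bash
sed -i 's/sys.exit(\(.*\))$/sys.exit(int(\1))/' chk.py; c="python3 chk.py 0.22"
python3 -m pendant '[[0,0.00005,0,0,0,2,0],[0,0.00005,0,0,0,2,0],[0,0,0,0,0,0,0]]' >/dev/null; $c && python3 -m pendant '[[0,0.00005,0,0,0,2,0],[0,0.00005,0,0,0,2,0],[0,0,0,0,0,0,0]]' >/dev/null && $c && python3 -m pendant '[[0,0.00005,0,0,0,2,0],[0,0.00005,0,0,0,2,0],[0,0,0,0,0,0,0]]' >/dev/null && $c && python3 -m pendant '[[0,0.00005,0,0,0,2,0],[0,0.00005,0,0,0,2,0],[0,0,0,0,0,0,0]]' >/dev/null && $c
```

```text
t 10.65 yaw -0.1216 Tz 0.143 Fz 11.0 Fxy [-2.4 -0.9] pos [ 539.4 -139.1  161.3]
t 10.95 yaw -0.1914 Tz 0.089 Fz 10.2 Fxy [-2.2 -1.4] pos [ 539.4 -139.2  161.3]
t 11.25 yaw -0.2612 Tz 0.116 Fz 11.7 Fxy [-2.2 -1. ] pos [ 539.3 -139.3  161.3]
t 11.55 yaw -0.3310 Tz 0.111 Fz 10.5 Fxy [-3.4 -0.8] pos [ 539.3 -139.4  161.3]
```

```bash
c="python3 chk.py 0.2"
python3 -m pendant '[[-0.0003,0,0,0,0,2,0],[0,0.00005,0,0,0,2,0],[0,0,0,0,0,0,0]]' >/dev/null; $c && python3 -m pendant '[[0,0.00005,0,0,0,2,0],[0,0,0,0,0,2,0],[0,0,0,0,0,0,0]]' >/dev/null && $c && python3 -m pendant '[[0,0.00005,0,0,0,2,0],[0,0,0,0,0,2,0],[0,0,0,0,0,0,0]]' >/dev/null && $c && python3 -m pendant '[[0,0.00005,0,0,0,2,0],[0,0,0,0,0,2,0],[0,0,0,0,0,0,0]]' >/dev/null && $c && python3 -m pendant '[[0,0.00005,0,0,0,2,0],[0,0,0,0,0,2,0],[0,0,0,0,0,0,0]]' >/dev/null && $c && python3 -m pendant '[[0,0.00005,0,0,0,2,0],[0,0,0,0,0,2,0],[0,0,0,0,0,0,0]]' >/dev/null && $c
```

```text
t 11.85 yaw -0.4008 Tz 0.069 Fz 9.9 Fxy [-2.1 -1.4] pos [ 539.2 -139.4  161.4]
t 12.15 yaw -0.4706 Tz 0.162 Fz 11.4 Fxy [-2.4 -0.8] pos [ 539.2 -139.5  161.4]
t 12.45 yaw -0.5404 Tz 0.084 Fz 10.7 Fxy [-1.2 -1.4] pos [ 539.2 -139.6  161.3]
t 12.75 yaw -0.6102 Tz 0.054 Fz 9.6 Fxy [-1.7 -1.9] pos [ 539.2 -139.7  161.4]
t 13.05 yaw -0.6800 Tz 0.093 Fz 10.1 Fxy [-1.6 -2.6] pos [ 539.2 -139.8  161.4]
t 13.35 yaw -0.7497 Tz 0.127 Fz 11.0 Fxy [-2.9 -1.6] pos [ 538.8 -139.9  161.4]
```

```bash
c="python3 chk.py 0.2"
python3 -m pendant '[[-0.0001,0,0,0,0,2,0],[0,0,0,0,0,2,0],[0,0,0,0,0,0,0]]' >/dev/null; $c && python3 -m pendant '[[0,0,0,0,0,2,0],[0,0,0,0,0,2,0],[0,0,0,0,0,0,0]]' >/dev/null && $c && python3 -m pendant '[[0,0.00005,0,0,0,2,0],[0,0,0,0,0,2,0],[0,0,0,0,0,0,0]]' >/dev/null && $c && python3 -m pendant '[[0,0.00005,0,0,0,2,0],[0,0,0,0,0,2,0],[0,0,0,0,0,0,0]]' >/dev/null && $c && python3 -m pendant '[[0,0.00005,0,0,0,2,0],[0,0,0,0,0,2,0],[0,0,0,0,0,0,0]]' >/dev/null && $c && python3 -m pendant '[[0,0.00005,0,0,0,2,0],[0,0,0,0,0,2,0],[0,0,0,0,0,0,0]]' >/dev/null && $c
```

```text
t 13.65 yaw -0.8194 Tz 0.239 Fz 11.1 Fxy [-2.8 -3.6] pos [ 538.3 -140.   161.3]
```

```bash
c="python3 chk.py 0.6"
python3 -m pendant '[[0,0,0,0,0,0,0]]' >/dev/null; $c && python3 -m pendant '[[0,0,0,0,0,2,0],[0,0,0,0,0,0,0]]' >/dev/null && $c && python3 -m pendant '[[0,0,0,0,0,2,0],[0,0,0,0,0,0,0]]' >/dev/null && $c &&  python3 -m pendant '[[0,0,0,0,0,2,0],[0,0,0,0,0,0,0]]' >/dev/null && $c
```

```text
t 13.75 yaw -0.8190 Tz 0.217 Fz 11.0 Fxy [-4.2 -3.3] pos [ 538.3 -140.   161.3]
t 13.95 yaw -0.8541 Tz 0.193 Fz 11.3 Fxy [-4.1 -3.2] pos [ 538.2 -140.   161.3]
t 14.15 yaw -0.8887 Tz 0.366 Fz 10.9 Fxy [-4.2 -2.8] pos [ 538.2 -140.   161.3]
t 14.35 yaw -0.9233 Tz 0.356 Fz 11.6 Fxy [-5.2 -3.2] pos [ 538.1 -140.1  161.3]
```

```bash
c="python3 chk.py 0.6"
python3 -m pendant '[[0,0.0002,0,0,0,2,0],[0,0,0,0,0,0,0]]' >/dev/null; $c && python3 -m pendant '[[0,0.0002,0,0,0,2,0],[0,0,0,0,0,0,0]]' >/dev/null && $c && python3 -m pendant '[[0,0.0002,0,0,0,2,0],[0,0,0,0,0,0,0]]' >/dev/null && $c
```

```text
t 14.55 yaw -0.9590 Tz 0.185 Fz 11.7 Fxy [-3.9 -1.7] pos [ 538.1 -140.1  161.3]
t 14.75 yaw -0.9942 Tz 0.051 Fz 10.6 Fxy [-3.3 -1.5] pos [ 538.1 -140.1  161.3]
t 14.95 yaw -1.0292 Tz 0.084 Fz 10.3 Fxy [-2.5 -2.1] pos [ 538.4 -139.9  161.4]
```

```bash
c="python3 chk.py 0.25"
python3 -m pendant '[[0,0.0001,0,0,0,2,0],[0,0,0,0,0,0,0]]' >/dev/null; $c && python3 -m pendant '[[0,0.0001,0,0,0,2,0],[0,0,0,0,0,0,0]]' >/dev/null && $c && python3 -m pendant '[[0,0,0,0,0,2,0],[0,0,0,0,0,0,0]]' >/dev/null && $c;  python3 -m pendant '[[0,0,0,0,0,0,0]]' >/dev/null; $c
```

```text
t 15.15 yaw -1.0640 Tz 0.071 Fz 11.0 Fxy [-1.5 -1. ] pos [ 538.6 -139.9  161.4]
t 15.35 yaw -1.0987 Tz 0.096 Fz 10.9 Fxy [-2.2 -2. ] pos [ 538.7 -140.1  161.5]
t 15.55 yaw -1.1336 Tz 0.066 Fz 10.9 Fxy [-2.4 -1.4] pos [ 538.5 -140.2  161.5]
t 15.65 yaw -1.1332 Tz 0.147 Fz 10.9 Fxy [-1.6 -1.7] pos [ 538.5 -140.2  161.5]
```

One click: the torque peaked at 0.37, then fell to the drag alone, and I'm now about 0.34 rad past the stop. I lift gently so the spring unloads while the cap is held, then let go.

```bash
python3 -m pendant '[[0,0,-0.001,0,0,0,0],[0,0,-0.001,0,0,0,0],[0,0,-0.001,0,0,0,0],[0,0,-0.001,0,0,0,0],[0,0,-0.001,0,0,0,0],[0,0,-0.001,0,0,0,0],[0,0,-0.0005,0,0,0,0],[0,0,0,0,0,0,0]]' >/dev/null; python3 chk.py 1
```

```text
t 16.45 yaw -1.1343 Tz 0.042 Fz 6.0 Fxy [ 0.6 -4.2] pos [ 538.4 -140.   166.7]
```

```bash
python3 -m pendant '[[0,0,-0.001,0,0,0,0],[0,0,-0.001,0,0,0,0],[0,0,0,0,0,0,0]]' >/dev/null; python3 chk.py 1
```

```text
t 16.75 yaw -1.1350 Tz 0.010 Fz 3.2 Fxy [ 1.2 -1.8] pos [ 537.9 -139.3  167.9]
```

```bash
python3 -m pendant '[[0,0,-0.001,0,0,0,0],[0,0,0,0,0,0,0]]' >/dev/null; python3 chk.py 1; python3 -m pendant '[[0,0,0,0,0,0,0.03],[0,0,0,0,0,0,0.035],[0,0,0,0,0,0,0.04],[0,0,0,0,0,0,0.04],[0,0,0,0,0,0,0.04]]'; python3 chk.py 1
```

```text
t 16.95 yaw -1.1349 Tz -0.028 Fz 2.4 Fxy [ 1.7 -0.3] pos [ 537.5 -139.1  168.7]
clock: 17.45
position: [537.1, -139.4, 168.5]
ee_rot: [0.843, -0.538, -0.0, 0.0]
contact_force: [0.3, 0.1, 0.7]
gripper_width: 40.3
grasp_force: 0.0
t 17.45 yaw -1.1350 Tz 0.026 Fz 0.7 Fxy [0.3 0.1] pos [ 537.1 -139.4  168.5]
```

```bash
python3 -m pendant '[[0,0,-0.005,0,0,0,0.04],[0,0,-0.015,0,0,0,0.04],[0,0,-0.025,0,0,0,0.04],[0,0,-0.03,0,0,0,0.04],[0,0,-0.03,0,0,0,0.04],[0,0,-0.02,0,0,0,0.04],[0,0,0,0,0,0,0.04]]' >/dev/null; python3 chk.py 1
python3 - <<'E'
from bench import arm
from h import *
w=arm.get_image("wrist"); s=arm.get_image("scene")
print("expect",proj(w,(537.6,-139,160)))
x,y=map(int,proj(s,(538,-139,125)))
a=cv2.resize(s["image"][y-60:y+60,x-60:x+60],(400,400)); a=np.clip(a*1.5,0,255).astype(np.uint8)
b=np.clip(cv2.resize(w["image"],(400,300))*1.8,0,255).astype(np.uint8); b=cv2.copyMakeBorder(b,0,100,0,0,0)
cv2.imwrite("pics/f1.png",np.hstack([a,b])[:,:,::-1])
E
```

```text
t 18.15 yaw -1.1345 Tz 0.030 Fz 0.5 Fxy [ 0.7 -0.3] pos [ 538.8 -139.7  297.9]
expect [317.61793946 236.59997365]
```

View pics/f1.png

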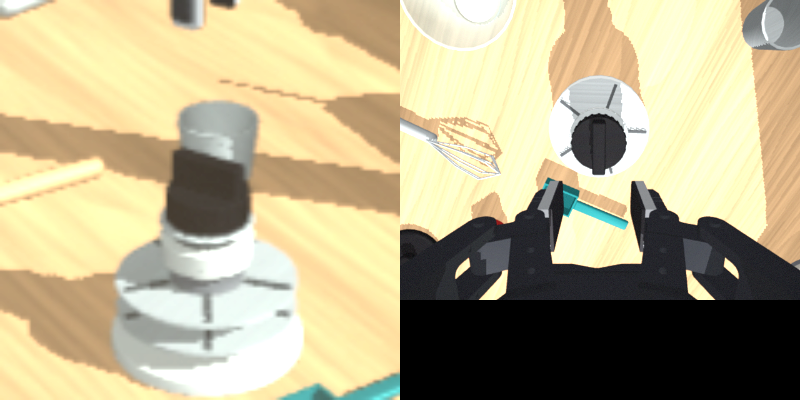

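The cap stands upright on the caddy: at about (207,190) in the left crop, and centred on the head at (599,143) in the right one. The gripper is clear of it, and the other things in view stand undisturbed.

```bash
python3 -c "
from bench import arm
print(arm.job_done())"
```

```text
the job is handed in; nothing more can be done
None
```

The black cap is on the stub, pressed at about 12 N, turned clockwise to a single click (judged from the torque rising to 0.37 N m and falling back), and left standing; the job is handed in at about 18 s.

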